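# Lock the pump cover in the slotted clamp

### The job

Clamp the rusty pump cover: with the fingertips, push the fixture's red knob along the long leg of its L-shaped slot to the corner, then push it sideways along the short leg right to the end, so that the clamp is locked with the cover against its stops. Only push the knob, do not pull it up, do not touch the cover with the robot, and leave the other things on the bench where they are.

Things in the scene. Friction and masses are not known exactly. Their poses are not given: they have to be found in the camera images.
- fixture: Clamping fixture fixed to the bench: blue base plate 270 (x) by 150 (y) by 12 mm, origin at the centre of its underside, on the bench. x points from the aluminium slotted gate plate to the nest with the cover, z up. Gate plate: x -108 to +8, y -50 to +50 mm, flat top at z = 50 mm, nothing above it but the knob. The slot's long leg starts with the pin's centre at x -80, y -15 mm and runs along +x
- slot_corner (a point): Corner of the L-shaped slot (pin's centre line), at the gate plate's top, 50 mm above the bench; x -20, y -15 mm in the fixture's frame, axes as the fixture's. The long leg comes to it along +x (60 mm), the short leg leaves it along +y (30 mm). The slot is 16 mm wide, the pin under the knob 13 mm, so the pin has 1.5 mm of play all round
- slot_end (a point): End of the slot's short leg: the lock position of the pin's centre, at the gate plate's top; x -20, y +15 mm in the fixture's frame, 30 mm from the corner along fixture +y
- knob_mid (a point): Middle of the red knob's side, on its axis, 73 mm above the bench with the knob down. The knob is round, 26 mm in diameter, straight-sided from 59 to 86 mm above the bench, top at 90 mm, underside 6 mm clear of the gate plate. It does not turn; axes as the fixture's
- clamp_slide (a joint): Travel of knob and clamp along the long leg (fixture +x), in m: 0 at the leg's start, 0.060 at the corner, 0.0615 hard against the end wall. Stays where it is left; friction about 4 N, and up to 3.5 N more once the sprung orange pad (8 mm of spring travel) holds the cover against its stops, near the end
- lock_slide (a joint): Travel of the knob along the short leg (fixture +y), in m: 0 in the long leg, 0.030 at the lock position, 0.0315 hard against the end. Stays where it is left; friction about 1.5 N plus some rubbing in the slot. Blocked by the slot until clamp_slide is about 0.0585 or more
- knob (a joint): How far the knob is pulled up, in m: 0 is down, where a weak spring (about 1 to 2 N) keeps it; it can be pulled up at most 0.010 and this is not wanted
- cover: Rusty brown round pump cover lying loose on the fixture's base: flange 70 mm diameter, 8 mm thick, boss 32 mm diameter, brass stub up to 34 mm; origin at the centre of its underside, 12 mm above the bench. The clamp pad pushes it along fixture +x against two steel posts; seated, its centre is at x = 84, y = 0 mm in the fixture's frame
- socket_large: steel wrench socket, 32 mm diameter, 38 mm tall, standing beside the fixture; origin at the centre of its underside
- socket_small: steel wrench socket, 24 mm diameter, 32 mm tall, standing beside the fixture; origin at the centre of its underside
- washer: flat steel washer, 40 mm diameter, 4 mm thick, lying beside the fixture; origin at the centre of its underside
- screwdriver: orange-handled screwdriver, 180 mm long, lying beside the fixture along its own x; origin under its middle
- wrench: steel wrench, 170 mm long, lying beside the fixture along its own x; origin under its middle
- can: closed blue can, 66 mm diameter, 115 mm tall, on the right of the bench; origin at the centre of its underside
- bracket: red square angle bracket, 90 x 90 mm, 16 mm tall, on the left of the bench; origin at the centre of its underside
There are look-alikes about, which are no part of the job. What is meant by the cover is not purple, turquoise or white, and is the smaller of those in its own colour.

How it is judged:
By the outcome, as a careful person would: the job done as asked, in the order asked, and still so for the second after the job is handed in, with the robot touching nothing.
It also fails if it takes over 50 s, if anything falls off the work surface, if the arm or the gripper's body presses on something with over 40 N, if the wrist force passes 120 N, or if a joint passes its speed limit or range.

### The arm

A 6-joint arm with a two-finger parallel gripper is mounted at the origin on the work surface. World frame = base frame: x ahead of the robot, y to its left, z up, the work surface at z = 0. Lengths are in mm, angles in rad, forces in N, time in s.
With the tool pointing down it reaches from about 275 to 1000 mm from the base axis. Payload 8.4 kg.
Tool frame: the origin (TCP) lies at the centre of the arm's flange, where the gripper is bolted on; the fingertips stand 173 mm ahead of it and the grasp point (between the pads) lies 155 mm ahead of it; z points along the fingers, y is the direction in which the jaws open and shut (so a half turn about z gives the same grasp; the last joint's range is limited). The gripper opens to 85 mm and grips with 20 to 120 N. Pads are 22 mm wide; open, the fingers measure 114 mm over their backs; the gripper's body (76 mm by 85 mm) begins 54 mm behind the grasp point. The pads swing forward as they close: fully open they stand 13 mm farther back than shut.
Start: joints at [-1.195, 0.353, 1.633, -0, 1.155, -0.002], TCP at [230.547, -580.928, 404.681] pointing down, gripper open.
Joint ranges: [-2.63, 2.63], [-0.92, 2.1], [0.06, 2.66], [-1.3, 4.44], [0, 2.69], [-3.02, 3.02]. Speed limits (rad/s): [2.22, 2.22, 2.79, 3.14, 3.14, 3.14].

### API

Orientations are given as [roll, pitch, yaw] about the fixed x, y, z axes, in that order (R = Rz(yaw) Ry(pitch) Rx(roll)).
In Python, from rig import sense, grab_frame, camera_model, sign_off gives the robot as it stands. The module is installed in compiled form; this text tells all that it offers.
- The arm moves only by the tool step_arm, never from a script. Its argument "commands" is a list of rows, each a list of 3 entries, a list of its own where there are three numbers: the shift along the tool's x, y, z in mm, then the turn about the tool's z in rad, then the opening, from 0 (shut) to 1 (fully open). A call has 1 to 20 rows; each row shifts and turns the pose as measured when the row begins, along the tool's axes as they then stand; what a row does not reach is not made up. A row lasts 1/8 s, in which the tool goes at most 62.5 mm and 10.7 degrees, less where a joint would pass 70% of its speed; a pose out of reach is approached as far as the arm can. A call with a gripper value outside its range is refused whole. The fingers move at their own pace and stop on an object; "force" is the grip in N (left out, the last holds). Time passes only in rows, so rows that do not move let the fingers close. It gives the time, the measured TCP pose, the force and the opening at its end, in the units of the state.
- sense(): the state, without advancing time (a new reading comes with each control period).
- grab_frame(name): name is "scene" or "side" or "wrist"; returns the picture (384x512x3 uint8, blue, green, red); there is no depth.
- camera_model(name): a dict with "fx", "fy", "cx", "cy" (pixels), "dist" ([k1, k2, p1, p2, k3] as OpenCV has them; the pictures are not rectified), "R" (3x3) and "t" (3): a world point X has camera coordinates R X + t. Camera axes: x right, y down, z forward; pixel columns grow to the right and rows downward; lengths in mm; the calibration is good to about 2 mm. A picture is of the moment at which its call begins: read the wrist's pose just before it. camera_model takes no time and is no camera call; for the wrist camera it gives the pose at the moment of the call.
- sign_off(): hands the job in, once; it reports no verdict.
The state is a dict: "clock": time; "qpos": joint angles; "qvel": joint speeds; "joint_efforts": joint torques, N m; "eef_pos": TCP position; "tcp_rot": TCP orientation; "contact_force": force on the tool from outside, world axes, zero at the start; "wrist_torque": the same for the moment, N m; "opening": opening from 0.0 (shut) to 1.0 (fully open).
Only numpy, scipy, OpenCV 4.12 (cv2) and the standard library are available. Lean on these libraries where they do the work, as an engineer would, in place of code of your own. Each camera call takes 0.05 s, during which the arm holds its last target. There are 200 camera calls.

## Working session

There is one attempt and no reset: what is moved stays moved. The work goes in short steps, Python scripts to look and compute and a tool call to move; the robot and the scene stay as the last step left them, time stands still between calls to the robot, and variables do not carry over. Pictures are saved under pics/ and viewed, about 8 in all and at most 12, crops included, and the job is handed in when it is done.

Besides the shell and the picture viewer there is one more tool, called after "Request:" by a JSON object that holds its "fn" and its "kwargs", one argument or row to a line. step_arm: Moves the arm, as the interface text tells. Its arguments: {"type":"object","properties":{"commands":{"type":"array","items":{"type":"array"}},"force":{"type":"number"}},"required":["commands"]}

```bash
mkdir -p pics; python3 - <<'E'
from rig import *
import cv2,numpy as np
s=sense();print(s['clock'],s['eef_pos'],s['tcp_rot'],s['opening'])
a=grab_frame("scene");b=grab_frame("side")
cv2.imwrite('pics/scene.png',a);cv2.imwrite('pics/side.png',b)
for n in("scene","side"):
  m=camera_model(n);print(n,m['fx'],m['dist'],(-np.array(m['R']).T@np.array(m['t'])).round(),np.array(m['R'])[2].round(2))
E
```

```text
0.0 [ 230.47042868 -580.69886154  403.94236347] [-3.14016454e+00 -1.80445415e-05  3.77805534e-01] 0.9980770209517591
scene 393.3823788409793 [0.04186743 0.         0.         0.         0.        ] [1144. -460. 1103.] [-0.45  0.36 -0.82]
side 349.48874114710776 [0.01226334 0.         0.         0.         0.        ] [224. 804. 670.] [ 0.35 -0.76 -0.55]
```

View pics/scene.png

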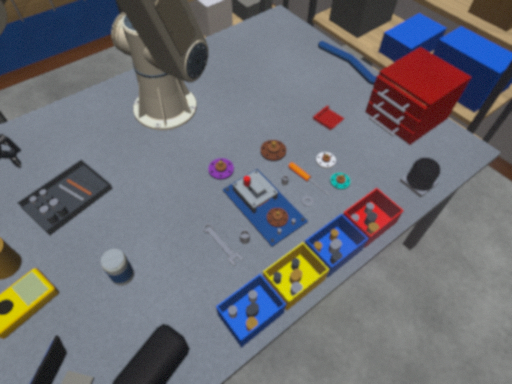

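View pics/side.png

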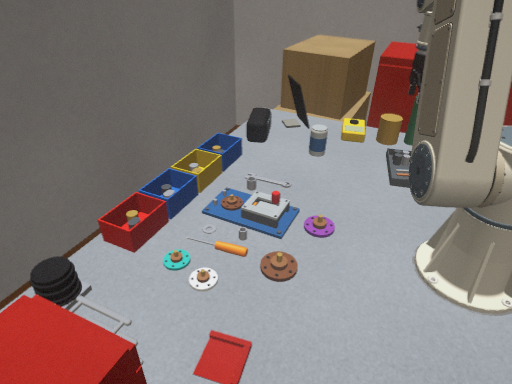

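Both views show one fixture (blue plate at scene ~(265,205), side ~(251,211)), with the red knob at scene (247,181) and side (276,197). There are two brown covers:
- The smaller sits in the nest, at scene (277,217) and side (231,202). It is the one meant.
- The larger lies loose, at scene (273,150) and side (279,265). It is a look-alike.

The purple, turquoise and white covers are also look-alikes.

```bash
cat > h.py <<'E'
from rig import *
import cv2,numpy as np
def ray(m,uv):
    K=np.array([[m['fx'],0,m['cx']],[0,m['fy'],m['cy']],[0,0,1]])
    p=cv2.undistortPoints(np.array([[uv]],float),K,np.array(m['dist'],float))[0,0]
    R=np.array(m['R']);d=R.T@np.array([p[0],p[1],1]);return -R.T@np.array(m['t']),d/np.linalg.norm(d)
def plane(m,uv,z):
    c,d=ray(m,uv);return c+d*(z-c[2])/d[2]
def tri(r):
    A=sum(np.eye(3)-np.outer(d,d) for c,d in r);b=sum((np.eye(3)-np.outer(d,d))@c for c,d in r)
    x=np.linalg.solve(A,b);return x,[np.linalg.norm(np.cross(x-c,d)) for c,d in r]
def blobs(img,lo,hi,roi,n=1):
    """largest n contours of an HSV mask inside roi=(u0,v0,u1,v1)"""
    h=cv2.cvtColor(img,cv2.COLOR_BGR2HSV);m=cv2.inRange(h,lo,hi)
    if lo[0]==0: m|=cv2.inRange(h,(170,)+lo[1:],(180,)+hi[1:])
    k=np.zeros_like(m);u0,v0,u1,v1=roi;k[v0:v1,u0:u1]=m[v0:v1,u0:u1]
    return sorted(cv2.findContours(k,cv2.RETR_EXTERNAL,cv2.CHAIN_APPROX_NONE)[0],key=cv2.contourArea)[::-1][:n]
def cen(c):
    m=cv2.moments(c);return m['m10']/m['m00'],m['m01']/m['m00']
RED=((0,150,90),(5,255,255));BLUE=((100,120,50),(125,255,255))
E
python3 - <<'E'
from h import *
rs=[]
for n,rk,rb in(("scene",(235,170,260,192),(215,165,310,247)),("side",(265,185,288,208),(200,185,302,235))):
    im=cv2.imread(f'pics/{n}.png');m=camera_model(n)
    c=blobs(im,*RED,rk)[0];rs.append(ray(m,cen(c)));print(n,'knob',cen(c),cv2.contourArea(c),cv2.boundingRect(c))
    b=cv2.convexHull(np.vstack(blobs(im,*BLUE,rb,1)))
    P=np.array([plane(m,p,12)[:2] for p in b[:,0].astype(float)],np.float32)
    print(cv2.minAreaRect(P))
print(tri(rs))
a=cv2.imread('pics/scene.png')[130:250,200:330];b=cv2.imread('pics/side.png')[170:290,185:315]
cv2.imwrite('pics/crop.png',cv2.resize(np.hstack([a,b]),None,fx=3,fy=3,interpolation=cv2.INTER_CUBIC))
E
```

```text
scene knob (246.4516129032258, 179.8494623655914) 31.0 (244, 176, 6, 10)
((609.241943359375, 12.396724700927734), (147.5429229736328, 266.8115539550781), 89.06828308105469)
side knob (275.3692307692308, 194.38974358974357) 32.5 (272, 191, 7, 13)
((605.4990844726562, 20.19719696044922), (153.31930541992188, 267.4107666015625), 88.74958801269531)
(array([533.11170372,  -0.61355853,  80.32270115]), [np.float64(0.1400705717911661), np.float64(0.1400705717911842)])
```

View pics/crop.png

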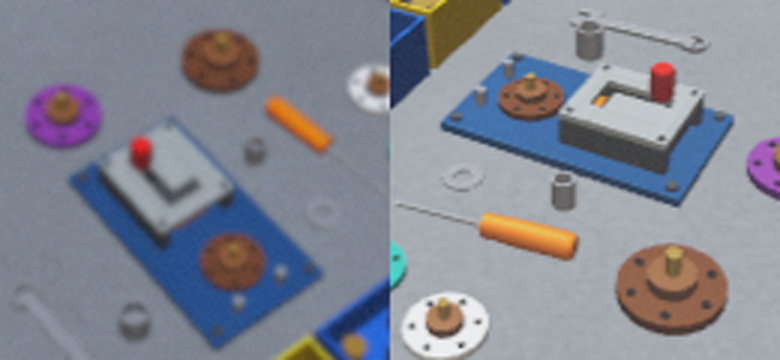

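The enlarged crop confirms it: in the scene half, the cover in the nest (crop 232,262) is clearly smaller than the other brown one (crop 220,58). The fixture axes nearly match the world axes (yaw about -1°), with the knob at about (533, 0, 80). That agrees with its expected position to about 5 mm. I'll shut the gripper and move over for a closer wrist view.

Request:
{"fn": "step_arm", "kwargs": {
  "commands": [
    [[0,0,0],0.13,0],
    [[0,0,0],0.13,0],
    [[0,0,0],0.13,0],
    [[24,-56,0],0,0],
    [[24,-56,0],0,0],
    [[24,-56,0],0,0],
    [[24,-56,0],0,0],
    [[24,-56,0],0,0],
    [[24,-56,0],0,0],
    [[24,-56,0],0,0],
    [[24,-56,0],0,0],
    [[24,-56,0],0,0],
    [[24,-56,0],0,0],
    [[0,0,0],0,0]
  ],
  "force": 40
}}

```text
clock: 1.85
eef_pos: [490.3, -11.5, 402.4]
tcp_rot: [-3.137, 0.0, -0.028]
contact_force: [-1.5, -0.5, 0.1]
opening: 0.002
```

```bash
python3 - <<'E'
from h import *
s=sense();m=camera_model("wrist");im=grab_frame("wrist");cv2.imwrite('pics/w1.png',im)
print(s['eef_pos'],s['tcp_rot'],(-np.array(m['R']).T@np.array(m['t'])).round(),np.array(m['R']).round(2))
np.save('w1.npy',dict(m),allow_pickle=True)
for c in blobs(im,*RED,(0,0,512,384),2):print(cen(c),cv2.boundingRect(c))
E
```

```text
[490.25822715 -11.50925026 402.44720263] [-3.13722784e+00  2.13462841e-04 -2.81606997e-02] [569. -15. 371.] [[-0.03 -1.   -0.  ]
 [-0.95  0.03  0.3 ]
 [-0.3   0.01 -0.95]]
(236.94851994851993, 134.60907335907336) (224, 121, 26, 28)
```

View pics/w1.png

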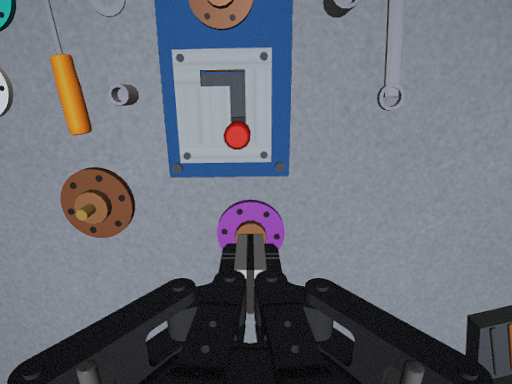

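Wrist view: knob at (237,134); the slot runs up the image (+x) to (238,77), then left (+y) to (207,77). The gate plate spans (172-272, 48-163). The fingertips are at about (250,240). Now I'll measure the knob and gate.

```bash
python3 - <<'E'
from h import *
m=np.load('w1.npy',allow_pickle=True).item();im=cv2.imread('pics/w1.png')
rs=[ray(m,(236.95,134.6))]
for n,p in(("scene",(246.45,179.85)),("side",(275.37,194.39))):rs.append(ray(camera_model(n),p))
print('knob 3 views',tri(rs));print('wrist z86',plane(m,(236.95,134.6),86))
g=cv2.inRange(cv2.cvtColor(im,cv2.COLOR_BGR2HSV),(0,0,165),(180,60,255));g[:40]=0;g[170:]=0;g[:,:165]=0;g[:,280:]=0
c=max(cv2.findContours(g,cv2.RETR_EXTERNAL,cv2.CHAIN_APPROX_NONE)[0],key=cv2.contourArea)
print('gate',cv2.minAreaRect(np.array([plane(m,p,50)[:2] for p in c[:,0].astype(float)],np.float32)))
b=cv2.convexHull(blobs(im,*BLUE,(150,0,300,185))[0])[:,0].astype(float)
for sd in(b[:,0]<200,b[:,0]>250):
  pass
P=np.array([plane(m,p,12)[:2] for p in b]);print('base minx',P[:,0].min(),'y',P[:,1].min(),P[:,1].max())
d=ray(m,(237,77));print('corner',plane(m,(238,77),50),'end',plane(m,(207,77),50))
E
```

```text
knob 3 views (array([ 5.33443516e+02, -4.43690156e-01,  8.03587600e+01]), [np.float64(0.7169935028553592), np.float64(0.4959195802717004), np.float64(0.24590376065156033)])
wrist z86 [ 5.34753280e+02 -3.78265551e-01  8.60000000e+01]
gate ((558.5404663085938, 14.616401672363281), (99.56424713134766, 115.6406021118164), 89.00352478027344)
base minx 474.2151875855577 y -60.63817275472787 89.34230935353833
corner [588.62288732  -2.03531837  50.        ] end [589.66746038  29.50961479  50.        ]
```

The gate fits very well (99.6 × 115.6 mm, yaw -1°), which puts the slot corner at about (588.3, -0.9) and the end at about (588.8, 29.1). The knob is at x ≈ 530-534, y ≈ 0. I'll descend behind it.

Request:
{"fn": "step_arm", "kwargs": {
  "commands": [
    [[-3,-12,20],-0.01,0],
    [[0,0,45],0,0],
    [[0,0,45],0,0],
    [[0,0,40],0,0],
    [[0,0,12],0,0],
    [[0,0,0],0,0]
  ]
}}

```text
clock: 2.65
eef_pos: [484.8, -6.6, 237.3]
tcp_rot: [-3.14, 0.001, -0.025]
contact_force: [0.8, -1.1, -0.3]
opening: -0.001
```

Request:
{"fn": "step_arm", "kwargs": {
  "commands": [
    [[5,-7,0],-0.008,0],
    [[4,0,0],0,0],
    [[0,0,0],0,0]
  ]
}}

```text
clock: 3.02
eef_pos: [496.2, 0.2, 240.8]
tcp_rot: [-3.14, -0.005, -0.017]
contact_force: [0.6, -0.6, -0.2]
opening: -0.005
```

```bash
python3 - <<'E'
from h import *
s=sense();im=grab_frame("wrist");cv2.imwrite('pics/w2.png',im);print(s['eef_pos'],s['tcp_rot'],s['contact_force'])
cv2.imwrite('pics/sd2.png',np.hstack([cv2.resize(im[40:340,120:420],(400,400)),cv2.resize(grab_frame("side")[150:250,200:300],(400,400),interpolation=cv2.INTER_CUBIC)]))
E
```

```text
[4.96238450e+02 2.35366379e-01 2.40815700e+02] [-3.13983767 -0.00513291 -0.01662948] [ 0.60829683 -0.56307893 -0.16364315]
```

View pics/sd2.png

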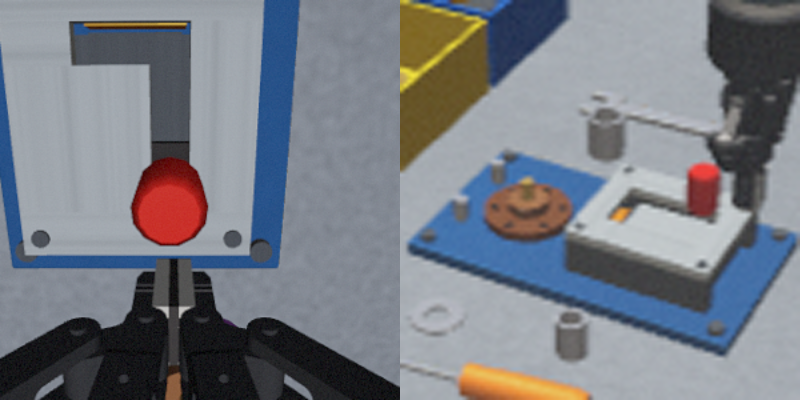

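The left half (wrist crop) shows the fingertips (crop 175,265) behind and in line with the knob (170,215). The right half (side crop) shows the tips at knob height, clear of the gate. Now I push along the long leg.

Request:
{"fn": "step_arm", "kwargs": {
  "commands": [
    [[6,0,3],0,0],
    [[7,0,1],0,0],
    [[7,0,0],0,0],
    [[7,0,0],0,0],
    [[7,0,0],0,0],
    [[7,0,0],0,0],
    [[7,0,0],0,0]
  ]
}}

```text
clock: 4.0
eef_pos: [544.9, -0.5, 235.8]
tcp_rot: [-3.14, 0.002, -0.017]
contact_force: [-5.4, 0.2, 3.8]
opening: -0.005
```

Request:
{"fn": "step_arm", "kwargs": {
  "commands": [
    [[5,0,-1],0,0],
    [[5,0,0],0,0],
    [[4,0,0],0,0],
    [[4,0,0],0,0],
    [[0,0,0],0,0]
  ]
}}

```text
clock: 4.62
eef_pos: [563.3, -0.8, 235.6]
tcp_rot: [-3.14, 0.007, -0.017]
contact_force: [-3.1, 1.3, 2.3]
opening: -0.004
```

Request:
{"fn": "step_arm", "kwargs": {
  "commands": [
    [[2,0,-1],0,0],
    [[2,0,0],0,0],
    [[2,0,0],0,0]
  ]
}}

```text
clock: 5.0
eef_pos: [567.6, -0.8, 235.4]
tcp_rot: [-3.14, 0.014, -0.017]
contact_force: [-9.4, 1.4, 7.4]
opening: 0.0
```

```bash
python3 - <<'E'
from h import *
s=sense();m=camera_model("wrist");im=grab_frame("wrist");print(s['eef_pos'],s['contact_force'])
rs=[]
for n in("scene","side"):
    q=grab_frame(n);cv2.imwrite(f'pics/{n}3.png',q)
    c=blobs(q,*RED,(235,170,290,210))
    if c:print(n,cen(c[0]),cv2.boundingRect(c[0]));rs.append(ray(camera_model(n),cen(c[0])))
c=blobs(im,*RED,(0,0,512,384))[0];print(cen(c),plane(m,cen(c),80));print(tri(rs))
cv2.imwrite('pics/w3.png',np.hstack([cv2.resize(im[20:320,110:410],(400,400)),cv2.resize(q[150:250,200:300],(400,400),interpolation=cv2.INTER_CUBIC)]))
E
```

```text
[567.567198    -0.83230472 235.36340296] [-9.40052207  1.44609347  7.41220291]
scene (256.86831275720164, 191.36213991769546) (254, 187, 7, 10)
side (257.6196078431372, 192.14509803921567) (255, 187, 7, 12)
(247.62513240787197, 219.5071082120756) [591.45579643  -1.02536624  80.        ]
(array([588.12593584,   1.65541817,  73.84289044]), [np.float64(2.3282092856088785), np.float64(2.328209285608944)])
```

View pics/w3.png

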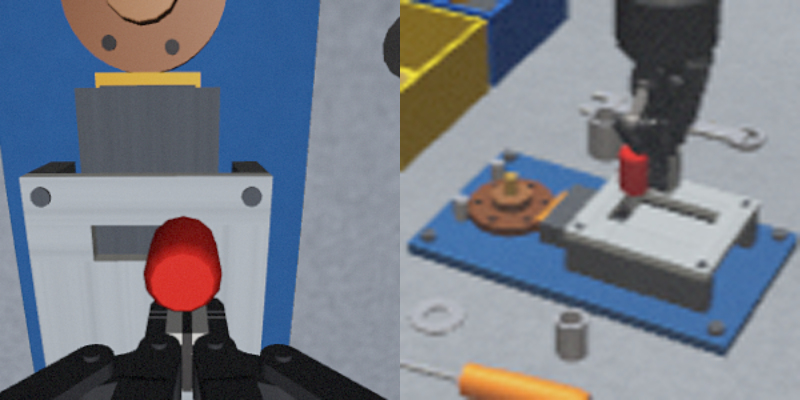

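The knob is at the corner region: in the wrist crop it stands at (183,265) beside the short leg (92-145,243), and the orange pad is pressing on the cover. I'll push a little more to feel the end wall.

Request:
{"fn": "step_arm", "kwargs": {
  "commands": [
    [[3,0,-1],0,0],
    [[3,0,-1],0,0]
  ]
}}

```text
clock: 5.4
eef_pos: [569.8, -0.9, 235.6]
tcp_rot: [-3.14, 0.026, -0.017]
contact_force: [-12.2, 0.9, 5.0]
opening: 0.003
```

The tips no longer advance while the force rises to 12 N, so the knob is against the end wall. I'll back off, rise, and turn 90° so the same finger face pushes along +y.

Request:
{"fn": "step_arm", "kwargs": {
  "commands": [
    [[-15,0,0],0,0],
    [[-20,0,0],0,0],
    [[0,0,-30],0,0],
    [[0,25,-10],-0.17,0],
    [[0,0,0],-0.18,0],
    [[0,0,0],-0.18,0],
    [[0,0,0],-0.18,0],
    [[0,0,0],-0.18,0],
    [[0,0,0],-0.18,0],
    [[0,0,0],-0.18,0],
    [[0,0,0],-0.18,0],
    [[0,0,0],-0.15,0],
    [[0,0,0],0,0]
  ]
}}

```text
clock: 7.02
eef_pos: [537.1, -27.0, 281.3]
tcp_rot: [3.136, 0.001, 1.613]
contact_force: [-0.6, -0.0, 0.6]
opening: -0.001
```

Request:
{"fn": "step_arm", "kwargs": {
  "commands": [
    [[-7,25,0],0.06,0],
    [[-5,25,0],0,0],
    [[0,0,0],0,0]
  ]
}}

```text
clock: 7.4
eef_pos: [588.4, -38.8, 282.2]
tcp_rot: [3.132, 0.001, 1.54]
contact_force: [-0.0, 0.4, 0.6]
opening: -0.006
```

Request:
{"fn": "step_arm", "kwargs": {
  "commands": [
    [[0,0,22],-0.01,0],
    [[0,0,20],0,0],
    [[0,0,0],0,0]
  ]
}}

```text
clock: 7.78
eef_pos: [586.9, -38.5, 239.6]
tcp_rot: [3.131, 0.001, 1.543]
contact_force: [-0.2, -0.8, -0.0]
opening: 0.0
```

```bash
python3 - <<'E'
from h import *
s=sense();m=camera_model("wrist");im=grab_frame("wrist");q=grab_frame("side")
print(s['eef_pos'],s['tcp_rot'],s['contact_force'])
c=blobs(im,*RED,(60,0,460,300))[0];print(cen(c),plane(m,cen(c),80))
cv2.imwrite('pics/w4.png',np.hstack([cv2.resize(im[40:340,110:410],(400,400)),cv2.resize(q[150:250,200:300],(400,400),interpolation=cv2.INTER_CUBIC)]))
E
```

```text
[586.90333175 -38.4661964  239.55902908] [3.13147134e+00 5.57297235e-04 1.54333083e+00] [-0.21605472 -0.84432061 -0.03243472]
(249.32722603928096, 189.27496703449233) [590.029209    -1.73809828  80.        ]
```

View pics/w4.png

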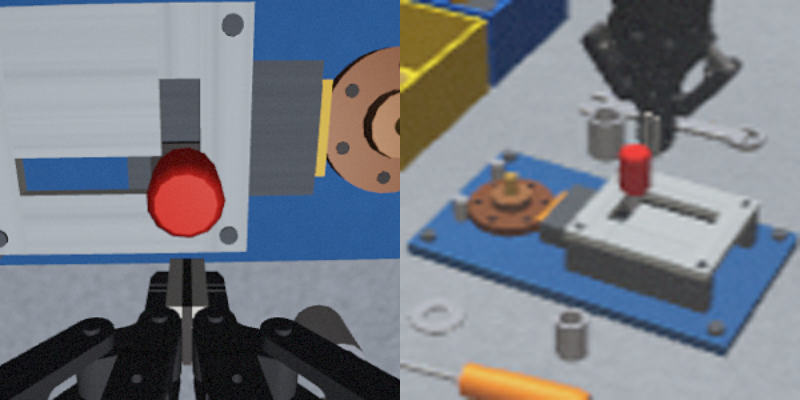

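The tips (crop 187,265) stand beside the knob (185,205), which is still at the end wall (x ≈ 590). The short leg runs straight ahead to (180,85). I'll push along +y.

Request:
{"fn": "step_arm", "kwargs": {
  "commands": [
    [[6,2,0],-0.01,0],
    [[6,0,0],0,0],
    [[5,0,0],0,0],
    [[5,0,0],0,0],
    [[5,0,0],0,0]
  ]
}}

```text
clock: 8.5
eef_pos: [590.8, -10.1, 243.3]
tcp_rot: [3.126, 0.002, 1.554]
contact_force: [0.2, -2.2, -2.1]
opening: 0.001
```

The tool crept up a few mm while in contact, so I'll bias downward so the knob is not lifted.

Request:
{"fn": "step_arm", "kwargs": {
  "commands": [
    [[-4,0,4],0,0],
    [[0,0,3],0,0],
    [[5,0,1],0,0],
    [[5,0,1],0,0]
  ]
}}

```text
clock: 9.0
eef_pos: [591.2, -3.8, 233.8]
tcp_rot: [3.126, 0.001, 1.554]
contact_force: [0.3, -1.1, 1.7]
opening: 0.0
```

Request:
{"fn": "step_arm", "kwargs": {
  "commands": [
    [[4,0,0],0,0],
    [[4,0,0],0,0],
    [[3,0,0],0,0]
  ]
}}

```text
clock: 9.38
eef_pos: [591.4, 8.1, 233.7]
tcp_rot: [3.126, 0.002, 1.554]
contact_force: [0.9, -2.1, 0.5]
opening: 0.004
```

Request:
{"fn": "step_arm", "kwargs": {
  "commands": [
    [[2,0,0],0,0],
    [[2,0,0],0,0],
    [[2,0,0],0,0],
    [[2,0,0],0,0]
  ]
}}

```text
clock: 9.88
eef_pos: [591.5, 11.0, 234.0]
tcp_rot: [3.126, 0.013, 1.559]
contact_force: [-0.1, -14.3, 0.7]
opening: 0.001
```

Wall felt: 14 N and no further tip travel. I'll back off, rise and check.

Request:
{"fn": "step_arm", "kwargs": {
  "commands": [
    [[-12,0,0],0,0],
    [[-25,0,0],0,0],
    [[0,0,-40],0,0],
    [[-40,0,-50],0,0],
    [[-40,0,-50],0,0],
    [[0,0,0],0,0]
  ]
}}

```text
clock: 10.62
eef_pos: [588.0, -106.5, 377.6]
tcp_rot: [3.126, 0.011, 1.559]
contact_force: [-0.0, -0.4, 0.4]
opening: -0.001
```

```bash
python3 - <<'E'
from h import *
s=sense();m=camera_model("wrist");im=grab_frame("wrist")
print(s['clock'],s['eef_pos'],s['contact_force'])
rs=[];q={}
for n in("scene","side"):
    q[n]=grab_frame(n);c=blobs(q[n],*RED,(235,165,290,215))
    if c:print(n,cen(c[0]),cv2.boundingRect(c[0]));rs.append(ray(camera_model(n),cen(c[0])))
c=blobs(im,*RED,(60,0,460,300))[0];print(cen(c),plane(m,cen(c),80));rs.append(ray(m,cen(c)));print(tri(rs))
g=cv2.resize(q["side"][150:250,190:310],(480,400),interpolation=cv2.INTER_CUBIC)
cv2.imwrite('pics/w5.png',np.hstack([cv2.resize(im[:,:],(533,400))[:, 100:420],g]))
E
```

```text
10.625 [ 587.98045697 -106.4869164   377.57494192] [-0.02374334 -0.41513336  0.43556869]
scene (264.8813559322034, 186.83615819209038) (263, 183, 5, 9)
side (253.45410628019323, 195.3381642512077) (250, 191, 7, 13)
(244.9214648135892, 13.88793293624531) [591.18771969  30.74594932  80.        ]
(array([590.7693042 ,  30.5239607 ,  78.53802106]), [np.float64(0.770845100550149), np.float64(0.12590789434528546), np.float64(0.6876108842626516)])
```

View pics/w5.png

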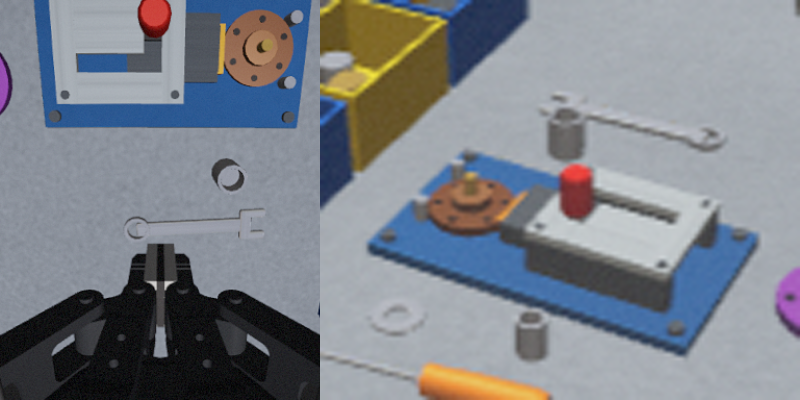

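The knob is at (590.8, 30.5, 78.5), within 2 mm of the lock position and down. In both views the pad holds the cover against the two posts, and nothing else has moved.

```bash
python3 -c "from rig import *;print(sign_off())"
```

```text
the job is handed in; nothing more can be done
None
```

The clamp is locked and the job is handed in at about 10.8 s. With the gripper shut, I pushed the knob along the long leg until it met the end wall (12 N). I then turned the tool 90° and pushed it along the short leg until it met the end (14 N), and backed off well clear.

**Last checks:** Three views put the knob at (590.8, 30.5) mm, against a computed lock position of (588.8, 29.1) plus 1.5 mm of play. In the pictures the orange pad holds the rusty cover against both posts, and the other items look undisturbed. The contact force was about 0 at the end.

**What disagreed:**
- **Start position:** the knob first measured about 5 mm further along the slot than its stated start. This was either a bias in the colour-blob centre or its real position, and it made no difference to the job.
- **Possible lift:** early in the sideways push the tool crept up about 4 mm, with about 2 N pulling down on it, so the knob may have lifted slightly for a moment. I corrected this by pushing slightly downward. The knob's final measured height, 78.5 mm against 80.3 mm at the start, shows it is down.

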